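# Count to the third gap and file a parts carton

### The arm

A 6-joint arm with a two-finger parallel gripper is mounted at the origin on a cart in front of the work surface, level with it; the furniture and walls round the work are solid. World frame = base frame: x ahead of the robot, y to its left, z up, the work surface at z = 0. Lengths are in mm, angles in rad, forces in N, time in s.
With the tool pointing down it reaches from about 350 to 875 mm from the base axis. Payload 4.2 kg.
Tool frame: the origin (TCP) lies at the very end of the fingers, on their centre line; the grasp point (between the pads) lies 19 mm behind it; z points along the fingers, y is the line along which they close (so a half turn about z gives the same grasp; the last joint's range is limited). The gripper opens to 87 mm and grips with 3 to 60 N. Pads are 19 mm wide; open, the fingers measure 117 mm over their backs; the gripper's body (75 mm by 190 mm) begins 51 mm behind the grasp point.
Start: joints at [-1.04, 0.385, 0.008, 0, -1.194, -0.259], TCP at [167.808, -602.03, 222.55] pointing down, gripper open.
Joint ranges: [-3.14, 3.14], [-1.21, 2.06], [-1.07, 1.41], [-3.16, 2.05], [-2.99, -0.16], [-3.1, 3.1]. Speed limits (rad/s): [2.79, 2.79, 3.14, 3.14, 3.14, 3.14].

### API

Orientations are given as a rotation vector (axis times angle).
In Python, from plant import robot, cams gives the robot as it stands.
- The arm moves only by the shell command python3 -m crank 'ROWS' [FORCE]. ROWS is a JSON object of lists of equal length, an entry for each row: "delta_pos": the shift along the tool's x, y, z in m, a list of three; "rot": the turn, a rotation vector about the tool's x, y, z in rad, a list of three; "gripper": the closure, from 0 (fully open) to 1 (shut). In form: {"delta_pos": [[x, y, z], ...], "rot": [[wx, wy, wz], ...], "gripper": [gripper, ...]}. A call has 1 to 5 rows; each row shifts and turns the commanded pose from where the row before left it, along the tool's axes as they then stand; what a row does not reach is not made up. A row lasts 1/8 s, in which the tool goes at most 62.5 mm and 10.7 degrees, less where a joint would pass 70% of its speed; a pose out of reach is approached as far as the arm can. A call with a gripper value outside its range is refused whole. The fingers move at their own pace and stop on an object; FORCE is the grip in N (left out, the last holds). Time passes only in rows, so rows that do not move let the fingers close. It gives the time, the measured TCP pose, the force, the opening and the grip force at its end, in the units of the state.
- robot.read_state(): the state, without advancing time (a new reading comes with each control period).
- cams.snapshot(name): name is "scene" or "side" or "wrist"; returns a dict with "frame" (480x640x3 uint8, red, green, blue), "intrinsics" (3x3 intrinsics, pixels), "world_to_cam" (4x4, takes a point from world to camera coordinates). Camera axes: x right, y down, z forward; pixel columns grow to the right and rows downward; lengths in mm; the calibration is good to about 2 mm. A picture is of the moment at which its call begins. There is no depth.
- robot.job_done(): hands the job in; it is judged then, once.
The state is a dict: "time": time; "joint_positions": joint angles; "dq": joint speeds; "joint_torque": joint torques, N m; "eef_pos": TCP position; "eef_rot": TCP orientation; "contact_force": force on the tool from outside, world axes, zero at the start; "wrist_torque": the same for the moment, N m; "opening": opening from 0.0 (shut) to 1.0 (fully open); "grasp_force": force on a finger pad.
Only numpy, scipy, OpenCV 4.12 (cv2) and the standard library are available. Lean on these libraries where they do the work, as an engineer would, in place of code of your own. Each camera call takes 0.05 s, during which the arm holds its last target. There are 200 camera calls.

### The job

Starting at the end of the divider rack that has the red cap, run a fingertip along the rear rail and flick the sprung tabs of the first three gaps one after another to count them; leave the tabs of the other gaps alone. Then, without gripping or lifting it, push the blue-banded carton along the front of the rack to that third gap and push it in, straight, until it is fully home against the rear rail. Leave the two cartons already filed and the other things on the table where they are.

Things in the scene. Friction and masses are not known exactly. Their poses are not given: they have to be found in the camera images.
- rack: aluminium divider rack fixed to the table, 139 x 300 mm, base plate 4 mm thick; origin on the table at mid-length; x points away from the robot into the gaps, y to the left along the rack, z up. Seven white dividers 6 mm thick, x -1 to 50 mm, rounded noses, tops at z 34, make six gaps 44 mm clear, centres at y = 125, 75, 25, -25, -75, -125 mm
- lane (a point): middle of the open lane along the rack's front, on its base plate, at rack x -35, y 0, z 4 mm. The lane runs from x -68 to -1 mm, between a front lip (x -74 to -68, top at z 12 mm) and the divider noses, and is open at both ends
- rail (a point): middle of the top of the rear rail, at rack x 56, y 0, z 47 mm. The rail (x 50 to 62 mm) closes the gaps at the back. Above the centre of each gap it carries a sprung tab, black with a yellow tip: hinge at x 56, z 48, tip at z 76, 14 mm wide along x, 3 mm thick (6 at the tip); it leans along y when a finger passes and springs back
- red_cap: red end cap, 64 x 13 x 42 mm, fixed at one end of the rack at y = +157 or -157 mm of the rack's frame (x 30 mm): the gaps are counted from this end. Origin at the centre of its underside
- grey_cap: grey end cap, the same size, at the other end of the rack
- carton: loose cardboard carton with a blue band, 62 (x) x 34 (y) x 30 (z) mm, 0.08 to 0.17 kg; lies in the front lane of the rack with its x axis nearly along the rack's x. Origin at the centre of its underside. Fully home its origin is at rack x = 19 mm and it stands out of the gap by 11 mm
- tab_1 (a joint): hinge angle (rad) of tab_1, at y = +0.125 m in the rack's frame; 0 upright, positive leaning to the rack's -y, negative to its +y; range -1.4 to 1.4; a weak spring (0.05 N m per rad) stands it up again
- tab_2 (a joint): hinge angle (rad) of tab_2, at y = +0.075 m in the rack's frame; 0 upright, positive leaning to the rack's -y, negative to its +y; range -1.4 to 1.4; a weak spring (0.05 N m per rad) stands it up again
- tab_3 (a joint): hinge angle (rad) of tab_3, at y = +0.025 m in the rack's frame; 0 upright, positive leaning to the rack's -y, negative to its +y; range -1.4 to 1.4; a weak spring (0.05 N m per rad) stands it up again
- tab_4 (a joint): hinge angle (rad) of tab_4, at y = -0.025 m in the rack's frame; 0 upright, positive leaning to the rack's -y, negative to its +y; range -1.4 to 1.4; a weak spring (0.05 N m per rad) stands it up again
- tab_5 (a joint): hinge angle (rad) of tab_5, at y = -0.075 m in the rack's frame; 0 upright, positive leaning to the rack's -y, negative to its +y; range -1.4 to 1.4; a weak spring (0.05 N m per rad) stands it up again
- tab_6 (a joint): hinge angle (rad) of tab_6, at y = -0.125 m in the rack's frame; 0 upright, positive leaning to the rack's -y, negative to its +y; range -1.4 to 1.4; a weak spring (0.05 N m per rad) stands it up again
- filed_left: loose carton with a green band, 48 x 34 x 30 mm, already filed in the gap at the rack's y = +125 mm; leave it. Origin at the centre of its underside
- filed_right: loose carton with an orange band, 48 x 34 x 30 mm, already filed in the gap at the rack's y = -125 mm; leave it. Origin at the centre of its underside
- tape_dispenser: dark tape dispenser, 52 x 177 x 98 mm, bystander; origin at the centre of its underside
- pencil: green pencil, 7 x 112 x 7 mm, lying; bystander; origin at the centre of its underside
- pen: white and red pen, 11 x 145 x 9 mm, lying; bystander; origin at the centre of its underside
- piece_0: blue wooden game piece, 22 x 22 x 13 mm, bystander; origin at the centre of its underside
- piece_1: blue wooden game piece, 22 x 22 x 13 mm, bystander; origin at the centre of its underside
Not all that is in view belongs to the job. What is shaped like the carton but turquoise is not meant.

How it is judged:
By the outcome, as a careful person would: the job done as asked, in the order asked, and still so for the second after the job is handed in, with the robot touching nothing.
It also fails if it takes over 58 s, if anything falls off the work surface, if the arm or the gripper's body presses on something with over 40 N, if the wrist force passes 120 N, or if a joint passes its speed limit or range.

## Working session

There is one attempt and no reset: what is moved stays moved. The work goes in short steps, Python scripts to look and compute and a shell command to move; the robot and the scene stay as the last step left them, time stands still between calls to the robot, and variables do not carry over. Pictures are saved under pics/ and viewed, at most 10 in all, crops included, and the job is handed in when it is done.

```bash
mkdir -p pics; cat > h.py <<'E'
import numpy as np,cv2
from plant import robot,cams
def snap(n,f):
    s=cams.snapshot(n); np.savez('pics/'+f+'.npz',**s); cv2.imwrite('pics/'+f+'.png',s['frame'][...,::-1]); return s
def ray(s,uv,z):
    K=np.array(s['intrinsics']);T=np.array(s['world_to_cam']);R=T[:3,:3];t=T[:3,3]
    c=-R.T@t; d=R.T@np.linalg.inv(K)@np.array([uv[0],uv[1],1.]); return c+d*(z-c[2])/d[2]
def proj(s,p):
    K=np.array(s['intrinsics']);T=np.array(s['world_to_cam']);q=K@(T[:3,:3]@np.array(p,float)+T[:3,3]);return q[:2]/q[2]
E
python3 - <<'E'
from h import *
for n in('scene','side','wrist'):
    s=snap(n,n+'0');T=np.array(s['world_to_cam']);print(n,-T[:3,:3].T@T[:3,3],s['intrinsics'][0])
st=robot.read_state();print(st['eef_rot'],st['time'],st['contact_force'])
E
```

```text
scene [ -24.30913296 -708.42210986  753.19263849] [508.60256452   0.         317.6839024 ]
side [397.58179293 894.07984871 615.9189734 ] [445.6563689    0.         319.84559128]
wrist [  98.64609625 -620.82249887  383.53484756] [432.48586338   0.         319.29959765]
[ 4.25463093e-01 -3.11229750e+00 -2.52573212e-03] 0.15 [-0.53617265  0.16728316  0.8227499 ]
```

View pics/scene0.png

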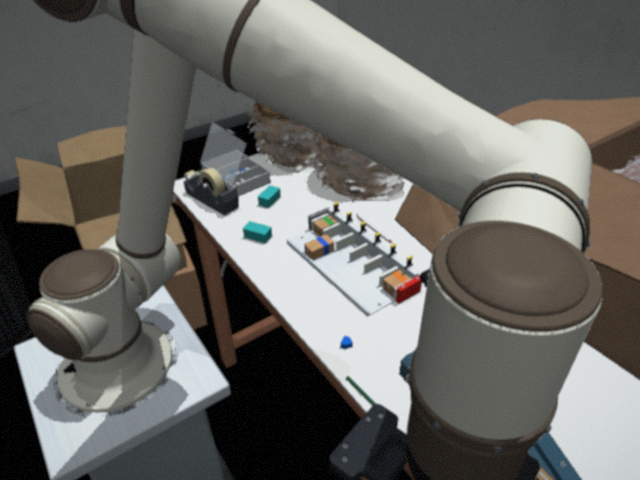

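View pics/side0.png

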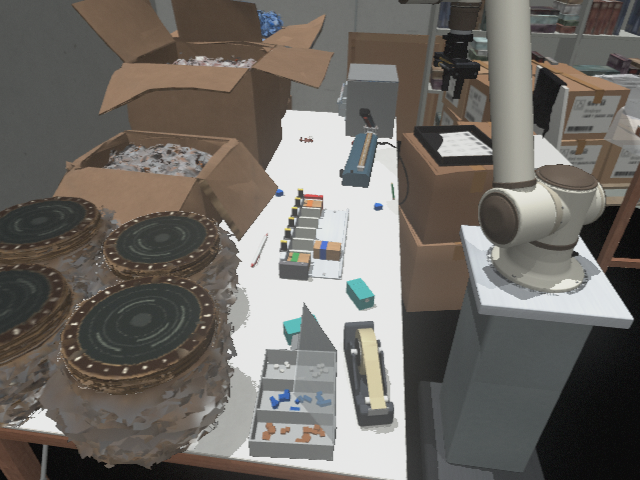

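The red cap is at the rack's −y end (scene ~(408,289)), beside the orange carton. So the count runs tab_6, tab_5, tab_4 and the target gap is y=−25. The blue-banded carton is near the far end of the lane (scene (318,246)). Next I measure the rack pose.

```bash
python3 - <<'E'
from h import *
for n in('scene','side'):
    s=dict(np.load(f'pics/{n}0.npz'));f=s['frame'];h=cv2.cvtColor(f,cv2.COLOR_RGB2HSV)
    for name,lo,hi,z in(('yel',(20,150,120),(33,255,255),75),('red',(0,180,100),(6,255,255),42),('blue',(108,140,60),(125,255,255),34)):
        m=cv2.inRange(h,lo,hi);k,_,st,c=cv2.connectedComponentsWithStats(m)
        for i in range(1,k):
            if st[i,4]>=4 and (200<c[i][0]<460 and 170<c[i][1]<320): print(n,name,c[i].round(1),st[i,4],ray(s,c[i],z).round(0)[:2])
E
```

```text
scene yel [363.  223.2] 5 [577.   1.]
scene red [409.4 284.3] 90 [ 551. -184.]
scene blue [323.7 244.6] 65 [490.  32.]
side blue [279.2 190.9] 13 [ 650. -205.]
side blue [377.4 204.7] 17 [ 374. -169.]
side blue [323.6 244.8] 36 [493.  43.]
```

```bash
cat >> h.py <<'E'
from scipy.spatial.transform import Rotation as Ro
def go(p,yaw_y=None):
    """tool-frame delta (m) to world p; rot about tool z to bring tool y to world yaw (mod pi)"""
    st=robot.read_state();R=Ro.from_rotvec(st['eef_rot']).as_matrix();e=np.array(st['eef_pos'])
    print('delta',(R.T@(np.array(p)-e)/1000).round(4),'tool axes\n',R.round(3),'eef',e.round(1),'t',st['time'],'q',np.round(st['joint_positions'],2),'F',np.round(st['contact_force'],1))
E
python3 - <<'E'
from h import *
go([480,-120,320])
s=dict(np.load('pics/wrist0.npz'));print(np.array(s['world_to_cam'])[2,:3])
E
```

```text
delta [-0.4301  0.3803 -0.0977] tool axes
 [[-0.963 -0.268 -0.001]
 [-0.268  0.963  0.002]
 [ 0.     0.002 -1.   ]] eef [ 167.7 -601.6  221.7] t 0.15 q [-1.04  0.39  0.01 -0.   -1.19 -0.26] F [-0.5  0.2  0.8]
[ 0.25287432  0.07275486 -0.96475971]
```

```bash
R='[0,0,0]'; python3 -m crank '{"delta_pos":[[-0.03,0.03,-0.02],[-0.037,0.037,-0.02],[-0.038,0.037,-0.02],[-0.038,0.037,-0.02],[-0.038,0.037,-0.018]],"rot":[[0,0,0],[0,0,0],[0,0,0],[0,0,0],[0,0,0]],"gripper":[1,1,1,1,1]}' && python3 -m crank '{"delta_pos":[[-0.038,0.037,0],[-0.038,0.037,0],[-0.038,0.037,0],[-0.038,0.037,0],[-0.038,0.037,0]],"rot":[[0,0,0],[0,0,0],[0,0,0],[0,0,0],[0,0,0]],"gripper":[1,1,1,1,1]}' && python3 -m crank '{"delta_pos":[[-0.037,0.037,0],[-0.036,0.036,0],[0,0,0]],"rot":[[0,0,0],[0,0,0],[0,0,0]],"gripper":[1,1,1]}'
python3 - <<'E'
from h import *
go([480,-60,320]);snap('wrist','w1')
E
```

```text
time: 0.78
eef_pos: [294.9, -380.4, 321.1]
eef_rot: [-0.425, 3.112, -0.0]
contact_force: [1.2, -0.1, -0.2]
opening: 0.517
grasp_force: 0.0
time: 1.4
eef_pos: [428.1, -151.1, 320.6]
eef_rot: [-0.426, 3.112, 0.0]
contact_force: [0.7, -0.3, -0.1]
opening: 0.021
grasp_force: 0.0
time: 1.78
eef_pos: [479.5, -60.3, 319.7]
eef_rot: [0.432, -3.11, -0.001]
contact_force: [-0.1, -1.4, -0.3]
opening: 0.005
grasp_force: 0.0
delta [-0.0006  0.0002 -0.0003] tool axes
 [[-0.962 -0.273 -0.001]
 [-0.273  0.962  0.   ]
 [ 0.001  0.001 -1.   ]] eef [479.5 -60.3 319.7] t 1.775 q [ 0.21  0.08 -0.15 -0.   -1.34 -1.51] F [-0.1 -1.4 -0.3]
```

View pics/w1.png

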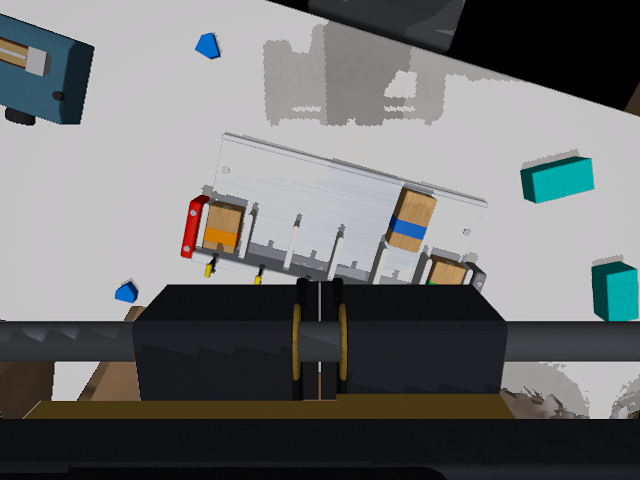

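The wrist view shows the rack turned about 14° in the image. The lip ends are at (224,134) and (486,201), the red cap is at (194,227), and tab tips show at (210,267) and (258,277). The carton is at (411,219), in front of the gap at y≈+75.

```bash
python3 - <<'E'
from h import *
s=dict(np.load('pics/w1.npz'));f=s['frame']
a=ray(s,(224,134),12);b=ray(s,(486,201),12);d=b-a
print(a,b,np.linalg.norm(d),'yaw of rack y',np.degrees(np.arctan2(-d[0],d[1])))
h=cv2.cvtColor(f,cv2.COLOR_RGB2HSV)
for name,lo,hi,z in(('red',(0,150,60),(8,255,255),42),('yel',(20,150,120),(33,255,255),76),('blue',(105,140,60),(125,255,255),34),('org',(9,190,150),(19,255,255),34)):
    m=cv2.inRange(h,lo,hi);cs,_=cv2.findContours(m,0,1)
    for c in cs:
        A=cv2.contourArea(c)
        if A>15:
            r=cv2.minAreaRect(c);
            if 100<r[0][1]<300 and r[0][0]<500: print(name,A,[ray(s,p,z)[:2].round(1).tolist() for p in cv2.boxPoints(r)],ray(s,r[0],z)[:2].round(1), r[0])
cv2.imwrite('pics/w1c.png',cv2.resize(f[120:300,170:500,::-1],None,fx=2.4,fy=2.4,interpolation=2))
E
```

```text
[ 451.77337265 -172.17406328   12.        ] [443.50218003 120.84990481  12.        ] 293.1406803967635 yaw of rack y 1.6168596330675302
red 711.0 [[584.8, -190.2], [514.1, -184.4], [514.5, -166.8], [585.4, -172.0]] [ 549.  -178.3] (192.02294921875, 225.25686645507812)
yel 28.0 [[579.9, -99.5], [572.1, -99.6], [572.1, -94.5], [579.8, -94.4]] [576. -97.] (257.11767578125, 280.0294189453125)
yel 47.0 [[586.0, -148.9], [573.5, -149.2], [573.1, -144.1], [585.7, -143.7]] [ 579.5 -146.5] (207.7884521484375, 270.55767822265625)
blue 80.0 [[649.0, -246.9], [630.5, -235.9], [642.3, -218.9], [661.0, -229.8]] [ 645.7 -232.9] (128.5, 292.0000305175781)
blue 409.0 [[498.7, 20.4], [482.7, 21.0], [486.0, 60.5], [502.2, 60.2]] [492.4  40.5] (406.369873046875, 228.01370239257812)
org 372.0 [[563.8, -165.8], [549.1, -165.7], [547.7, -131.9], [562.4, -131.7]] [ 555.8 -148.8] (219.96563720703125, 236.65130615234375)
```

View pics/w1c.png

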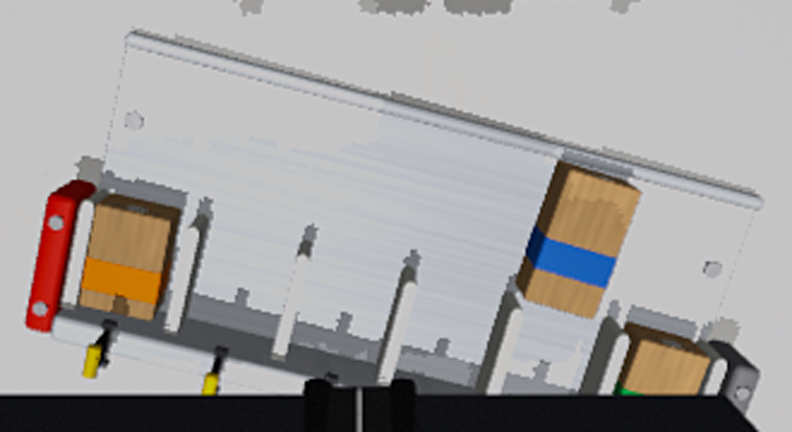

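```bash
python3 - <<'E'
from h import *
w=dict(np.load('pics/w1.npz'));sc=dict(np.load('pics/scene0.npz'));sd=dict(np.load('pics/side0.npz'))
P=[ray(w,(170+u/2.4,120+v/2.4),34)[:2] for u,v in((565,163),(638,187),(597,317),(520,290))]
print(np.round(P,1),np.mean(P,0));
for a,b in((0,3),(1,2)): d=P[b]-P[a];print('carton yaw',np.degrees(np.arctan2(d[1],d[0])))
th=np.radians(1.7);O=np.array([521.6,-23.3])
R=np.array([[np.cos(th),-np.sin(th)],[np.sin(th),np.cos(th)]])
print('carton rack',R.T@(np.mean(P,0)-O))
for z in(0,60,120,180,240):print(z,ray(sc,(397,220),z)[:2].round(),ray(sd,(287,213),z)[:2].round(),ray(w,(128,306),z)[:2].round())
cv2.imwrite('pics/z.png',np.hstack([cv2.resize(sd['frame'][130:290,180:360,::-1],None,fx=2.2,fy=2.2),cv2.resize(sc['frame'][130:290,260:440,::-1],None,fx=2.2,fy=2.2)]))
E
```

```text
[[451.9  25.6]
 [453.2  59.7]
 [514.2  62. ]
 [511.6  24.7]] [482.71276925  43.00131057]
carton yaw -0.9325670481552197
carton yaw 2.22075123454453
carton rack [-36.90320406  67.4257668 ]
0 [722.  40.] [ 617. -145.] [ 682. -242.]
60 [662. -19.] [595. -43.] [ 648. -222.]
120 [603. -79.] [574.  58.] [ 614. -202.]
180 [ 543. -139.] [553. 159.] [ 580. -181.]
240 [ 484. -198.] [531. 260.] [ 547. -161.]
```

View pics/z.png

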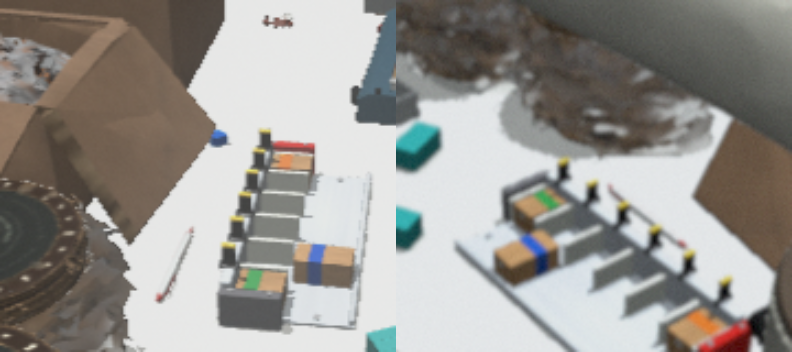

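```bash
python3 - <<'E'
from h import *
w=dict(np.load('pics/w1.npz'));sc=dict(np.load('pics/scene0.npz'));sd=dict(np.load('pics/side0.npz'))
for z in(0,20,40,60,80,100,130):print(z,'B',ray(sc,(396,219),z)[:2].round(),ray(sd,(239,240),z)[:2].round(),'A',ray(sd,(278,188),z)[:2].round(),ray(w,(137,306),z)[:2].round(),'x',ray(sd,(178,152),z)[:2].round())
E
```

```text
0 B [722.  45.] [709.   5.] A [ 673. -288.] [ 679. -232.] x [1077. -503.]
20 B [703.  25.] [699.  34.] A [ 664. -249.] [ 668. -225.] x [1055. -458.]
40 B [683.   5.] [688.  63.] A [ 655. -211.] [ 656. -219.] x [1033. -412.]
60 B [663. -15.] [678.  92.] A [ 646. -173.] [ 645. -213.] x [1011. -367.]
80 B [643. -35.] [668. 121.] A [ 637. -134.] [ 634. -206.] x [ 989. -322.]
100 B [623. -55.] [658. 150.] A [628. -96.] [ 623. -200.] x [ 967. -276.]
130 B [594. -85.] [643. 193.] A [615. -38.] [ 606. -191.] x [ 934. -208.]
```

```bash
python3 -m crank '{"delta_pos":[[0,0,0],[0,0,0],[-0.033,-0.045,0],[-0.033,-0.045,0],[-0.033,-0.044,0]],"rot":[[0,0,0.123],[0,0,0.123],[0,0,0],[0,0,0],[0,0,0]],"gripper":[1,1,1,1,1]}' && python3 -m crank '{"delta_pos":[[0,0,0.05],[0,0,0.05],[0,0,0.05],[0,0,0.05],[0,0,0.02]],"rot":[[0,0,0],[0,0,0],[0,0,0],[0,0,0],[0,0,0]],"gripper":[1,1,1,1,1]}'
python3 - <<'E'
from h import *
go([582.6,-191.6,63]);snap('wrist','w2');snap('scene','s2');sd=snap('side','d2')
cv2.imwrite('pics/d2c.png',cv2.resize(sd['frame'][100:320,180:420,::-1],None,fx=2.5,fy=2.5,interpolation=2))
E
```

```text
time: 2.45
eef_pos: [580.9, -196.7, 320.8]
eef_rot: [-0.038, 3.141, -0.0]
contact_force: [0.9, 0.1, 0.3]
opening: 0.004
grasp_force: 0.0
time: 3.08
eef_pos: [577.8, -195.2, 97.1]
eef_rot: [0.037, -3.135, -0.002]
contact_force: [-0.2, 0.3, -0.7]
opening: 0.006
grasp_force: 0.0
delta [-0.0051  0.0034  0.034 ] tool axes
 [[-1.    -0.024 -0.006]
 [-0.024  1.     0.001]
 [ 0.006  0.001 -1.   ]] eef [ 577.8 -195.2   97.1] t 3.075 q [-0.06  0.47 -0.19 -0.   -0.91 -1.49] F [-0.2  0.3 -0.7]
```

View pics/d2c.png

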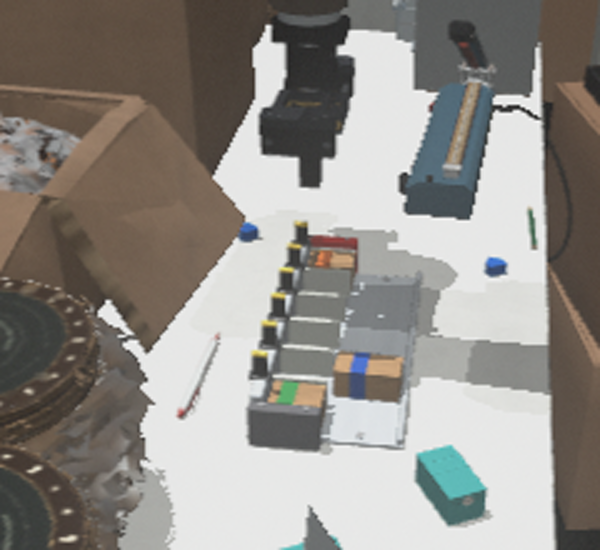

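View pics/s2.png

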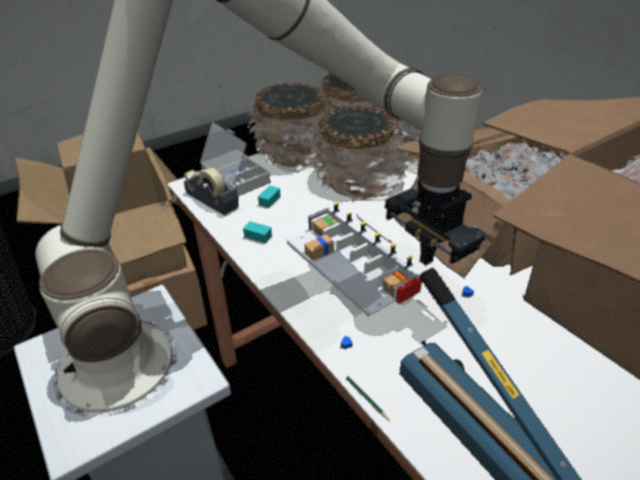

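The finger hangs near scene (427,260), just past tab 6 at (409,262). The raised trimmer handle, scene ~(430,275), has to be checked for clearance.

```bash
python3 - <<'E'
from h import *
w=dict(np.load('pics/w2.npz'));sc=dict(np.load('pics/s2.npz'));sd=dict(np.load('pics/d2.npz'))
P=lambda s:np.array(s['intrinsics'])@np.array(s['world_to_cam'])[:3]
def tri(a,b):
    X=cv2.triangulatePoints(P(sc),P(sd),np.array(a,float),np.array(b,float)).ravel();return (X[:3]/X[3]).round(1)
print('handle',tri((430,275),(364,111)))
h=cv2.cvtColor(sd['frame'],cv2.COLOR_RGB2HSV);h2=cv2.cvtColor(sc['frame'],cv2.COLOR_RGB2HSV)
C=[]
for hh,s in((h,sd),(h2,sc)):
    m=cv2.inRange(hh,(20,100,90),(35,255,255));k,_,st,c=cv2.connectedComponentsWithStats(m)
    q=[(c[i].round(1),st[i,4]) for i in range(1,k) if st[i,4]>=3 and 270<c[i][0]<430 and 180<c[i][1]<290]
    print([(a.tolist(),n,ray(s,a,75)[:2].round(1).tolist()) for a,n in q])
th=np.radians(1.7);R=np.array([[np.cos(th),-np.sin(th)],[np.sin(th),np.cos(th)]]);O=np.array([521.6,-23.3])
for y in(-125,-75,-25,25,75,125):
    p=np.r_[O+R@[56,y],75];print(y,p.round(1),proj(sc,p).round(1),proj(sd,p).round(1))
E
```

```text
handle [ 432.2 -330.3  236.4]
[([300.4, 189.4], np.int32(8), [579.2, -145.6]), ([297.6, 198.2], np.int32(8), [578.0, -96.1]), ([294.2, 207.4], np.int32(9), [578.0, -47.8]), ([291.5, 217.8], np.int32(11), [575.3, 2.4]), ([287.2, 229.1], np.int32(12), [575.7, 53.3]), ([283.4, 241.3], np.int32(11), [574.2, 103.5])]
[([335.8, 203.4], np.int32(10), [574.7, 101.3]), ([348.8, 213.4], np.int32(5), [574.7, 50.3]), ([362.9, 223.2], np.int32(12), [577.0, 1.2]), ([377.4, 234.2], np.int32(11), [577.2, -49.2]), ([393.1, 245.3], np.int32(7), [579.3, -98.5]), ([409.8, 257.5], np.int32(6), [580.4, -149.0])]
-125 [ 581.3 -146.6   75. ] [409.3 256.7] [299.7 189.2]
-75 [579.8 -96.6  75. ] [392.7 244.7] [296.9 198.1]
-25 [578.3 -46.6  75. ] [377.  233.4] [294.  207.6]
25 [576.8   3.4  75. ] [362.2 222.8] [290.8 217.9]
75 [575.4  53.3  75. ] [348.3 212.7] [287.3 229.1]
125 [573.9 103.3  75. ] [335.  203.1] [283.6 241.3]
```

```bash
python3 -m crank '{"delta_pos":[[-0.002,0,0.017],[0,0,0.017],[0,0.012,0],[0,0.012,0],[0,0.012,0]],"rot":[[0,0,0],[0,0,0],[0,0,0],[0,0,0],[0,0,0]],"gripper":[1,1,1,1,1]}'
python3 - <<'E'
from h import *
go([577.7,-41,63]);snap('scene','s3')
E
```

```text
time: 3.85
eef_pos: [582.4, -157.1, 67.2]
eef_rot: [-0.042, 3.14, -0.0]
contact_force: [0.4, -0.1, 0.2]
opening: 0.006
grasp_force: 0.2
delta [0.0016 0.1161 0.0042] tool axes
 [[-1.    -0.027  0.001]
 [-0.027  1.    -0.   ]
 [-0.001 -0.    -1.   ]] eef [ 582.4 -157.1   67.2] t 3.85 q [ 0.    0.5  -0.24  0.   -0.83 -1.55] F [ 0.4 -0.1  0.2]
```

```bash
python3 -m crank '{"delta_pos":[[0.001,0.006,0.004],[0,0.012,0],[0,0.012,0],[0,0,0]],"rot":[[0,0,0],[0,0,0],[0,0,0],[0,0,0]],"gripper":[1,1,1,1]}'
python3 - <<'E'
from h import *
go([577.7,-41,63]);a=snap('scene','s4')['frame'][190:300,320:450];b=snap('side','d4')['frame'][150:260,260:360]
cv2.imwrite('pics/s4c.png',np.hstack([cv2.resize(a,(520,440)),cv2.resize(b,(280,440))])[...,::-1])
E
```

```text
time: 4.4
eef_pos: [580.2, -126.9, 62.9]
eef_rot: [-0.042, 3.141, 0.001]
contact_force: [-1.1, 2.4, 4.6]
opening: 0.004
grasp_force: 1.9
delta [ 0.0002  0.0859 -0.    ] tool axes
 [[-1.    -0.027  0.   ]
 [-0.027  1.     0.001]
 [-0.     0.001 -1.   ]] eef [ 580.2 -126.9   62.9] t 4.4 q [ 0.06  0.49 -0.27 -0.   -0.81 -1.6 ] F [-1.1  2.4  4.6]
```

View pics/s4c.png

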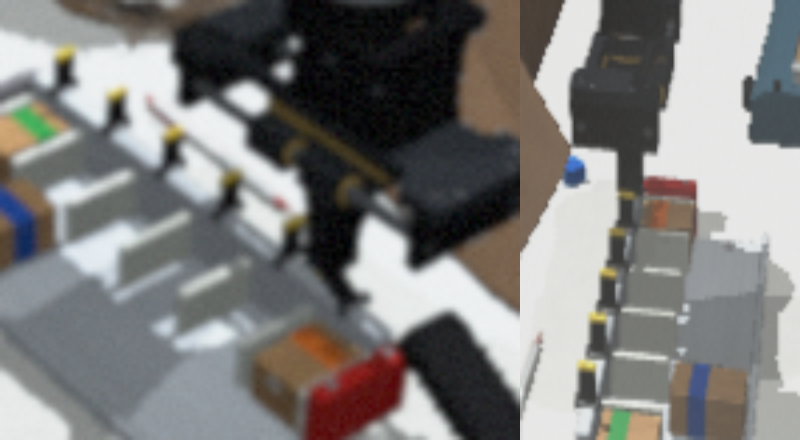

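The tab_6 tip is now bent under the finger (scene crop ~(345,295)) and the other five stand upright. I continue along the rail through tab_5 and tab_4.

```bash
python3 -m crank '{"delta_pos":[[0,0.012,0],[0,0.012,0],[0,0.012,0],[0,0.012,0],[0,0.012,0]],"rot":[[0,0,0],[0,0,0],[0,0,0],[0,0,0],[0,0,0]],"gripper":[1,1,1,1,1]}'
python3 - <<'E'
from h import *
go([577.7,-41,63])
E
python3 -m crank '{"delta_pos":[[0,0.012,0],[0,0.011,0],[0,0,0]],"rot":[[0,0,0],[0,0,0],[0,0,0]],"gripper":[1,1,1]}'
python3 - <<'E'
from h import *
go([577.7,-41,63]);sd=snap('side','d5')
h=cv2.cvtColor(sd['frame'],cv2.COLOR_RGB2HSV);m=cv2.inRange(h,(20,100,90),(35,255,255));k,_,st,c=cv2.connectedComponentsWithStats(m)
print([c[i].round(1).tolist() for i in range(1,k) if st[i,4]>=3 and 270<c[i][0]<320 and 180<c[i][1]<290])
E
```

```text
time: 5.12
eef_pos: [578.8, -67.3, 62.7]
eef_rot: [-0.041, 3.141, 0.0]
contact_force: [-0.5, -1.3, 1.7]
opening: 0.004
grasp_force: 0.8
delta [ 0.0004  0.0263 -0.0003] tool axes
 [[-1.    -0.026  0.   ]
 [-0.026  1.     0.   ]
 [-0.     0.    -1.   ]] eef [578.8 -67.3  62.7] t 5.125 q [ 0.16  0.47 -0.3  -0.   -0.8  -1.71] F [-0.5 -1.3  1.7]
time: 5.5
eef_pos: [577.9, -44.4, 62.7]
eef_rot: [0.043, -3.141, -0.0]
contact_force: [0.2, -0.3, 2.7]
opening: 0.006
grasp_force: 0.9
delta [ 0.0002  0.0034 -0.0003] tool axes
 [[-1.    -0.027 -0.   ]
 [-0.027  1.     0.   ]
 [ 0.     0.    -1.   ]] eef [577.9 -44.4  62.7] t 5.5 q [ 0.2   0.47 -0.3  -0.   -0.8  -1.75] F [ 0.2 -0.3  2.7]
[[293.2, 213.4], [291.0, 217.9], [287.2, 229.1], [283.2, 241.2]]
```

```bash
python3 -m crank '{"delta_pos":[[0,0,-0.03],[0,0,-0.03],[0,0,0],[0,0,0],[0,0,0]],"rot":[[0,0,0],[0,0,0],[0,0,0],[0,0,0],[0,0,0]],"gripper":[1,1,1,1,1]}'
python3 - <<'E'
from h import *
sd=snap('side','d6')
h=cv2.cvtColor(sd['frame'],cv2.COLOR_RGB2HSV);m=cv2.inRange(h,(20,100,90),(35,255,255));k,_,st,c=cv2.connectedComponentsWithStats(m)
print([c[i].round(1).tolist() for i in range(1,k) if st[i,4]>=3 and 270<c[i][0]<320 and 180<c[i][1]<290])
E
python3 -m crank '{"delta_pos":[[0.031,0.045,0],[0.031,0.045,0],[0.03,0.044,0],[0,0,0.03],[0,0,0]],"rot":[[0,0,0],[0,0,0],[0,0,0],[0,0,0],[0,0,0]],"gripper":[1,1,1,1,1]}'
python3 - <<'E'
from h import *
go([482.4,87.3,12]);snap('wrist','w7');s=snap('scene','s7')
f=cv2.resize(s['frame'][180:330,270:440,::-1],None,fx=3.2,fy=3.2);cv2.imwrite('pics/s7c.png',f)
E
```

```text
time: 6.18
eef_pos: [577.2, -45.4, 121.2]
eef_rot: [0.04, -3.139, 0.0]
contact_force: [0.1, 1.2, -0.1]
opening: 0.008
grasp_force: 0.0
[[300.7, 189.4], [297.6, 198.2], [294.2, 207.4], [291.3, 217.9], [287.0, 229.0], [283.2, 241.2]]
time: 6.85
eef_pos: [480.7, 86.0, 90.7]
eef_rot: [0.042, -3.136, 0.004]
contact_force: [0.2, -0.1, -0.2]
opening: 0.005
grasp_force: 0.0
delta [-0.0022  0.0014  0.0787] tool axes
 [[-1.    -0.027 -0.005]
 [-0.027  1.    -0.002]
 [ 0.005 -0.002 -1.   ]] eef [480.7  86.   90.7] t 6.85 q [ 0.51  0.3  -0.5  -0.   -0.78 -2.05] F [ 0.2 -0.1 -0.2]
```

View pics/w7.png

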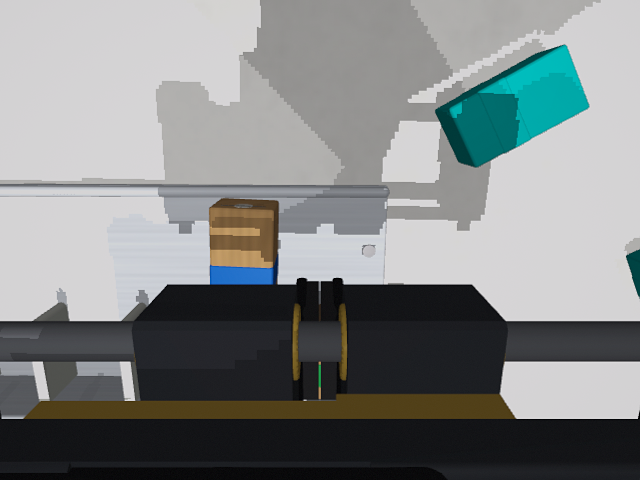

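All tabs are upright again. In the wrist view the carton spans columns 210–278 with its near edge at row ~207, the lip is horizontal at row 190, and the finger is at column ~320, clear of the carton.

```bash
python3 - <<'E'
from h import *
w=dict(np.load('pics/w7.npz'))
for p in((210,207),(278,208),(278,265),(211,267)):print(ray(w,p,34)[:2].round(1))
for p in((388,187),(200,185)):print('lip',ray(w,p,12)[:2].round(1))
E
python3 -m crank '{"delta_pos":[[-0.001,0.002,0.04],[-0.001,0,0.038],[0,0,0]],"rot":[[0,0,0],[0,0,0],[0,0,0]],"gripper":[1,1,1]}'
```

```text
[453.6  29.3]
[453.2  64.3]
[484.1  64.3]
[486.2  28.5]
lip [444.  123.7]
lip [445.7  18.6]
time: 7.32
eef_pos: [483.7, 87.1, 13.1]
eef_rot: [0.038, -3.137, 0.004]
contact_force: [0.1, 0.4, -0.2]
opening: 0.008
grasp_force: 0.0
```

```bash
python3 -m crank '{"delta_pos":[[0,-0.008,0],[0,-0.012,0],[0,-0.012,0],[0,-0.012,0],[0,-0.012,0]],"rot":[[0,0,0],[0,0,0],[0,0,0],[0,0,0],[0,0,0]],"gripper":[1,1,1,1,1]}' && python3 -m crank '{"delta_pos":[[0,-0.012,0],[0,-0.012,0],[0,-0.012,0],[0,-0.008,0],[0,0,0]],"rot":[[0,0,0],[0,0,0],[0,0,0],[0,0,0],[0,0,0]],"gripper":[1,1,1,1,1]}'
python3 - <<'E'
from h import *
w=snap('wrist','w8');go([487,-32,12])
s=w['frame'];h=cv2.cvtColor(s,cv2.COLOR_RGB2HSV)
m=cv2.inRange(h,(8,70,40),(25,220,255));m[:150]=0;m[284:]=0
cs,_=cv2.findContours(m,0,1);c=max(cs,key=cv2.contourArea);print(cv2.boundingRect(c),[ray(w,p,34)[:2].round(1).tolist() for p in cv2.boxPoints(cv2.minAreaRect(c))])
E
```

```text
time: 7.95
eef_pos: [486.2, 31.5, 14.9]
eef_rot: [-0.04, 3.141, 0.0]
contact_force: [0.6, 1.9, 0.5]
opening: 0.007
grasp_force: 0.5
time: 8.57
eef_pos: [486.8, -12.3, 14.4]
eef_rot: [0.039, -3.141, 0.0]
contact_force: [0.6, 1.1, 0.6]
opening: 0.003
grasp_force: 0.0
delta [ 0.0004 -0.02    0.0024] tool axes
 [[-1.    -0.025 -0.001]
 [-0.025  1.    -0.   ]
 [ 0.001 -0.    -1.   ]] eef [486.9 -12.   14.4] t 8.625 q [ 0.31  0.42 -0.58  0.   -0.57 -1.86] F [-0.8 -0.   0.2]
(193, 221, 103, 63) [[449.2, -55.6], [448.4, -21.1], [470.7, -20.9], [471.6, -56.7]]
```

View pics/w8.png

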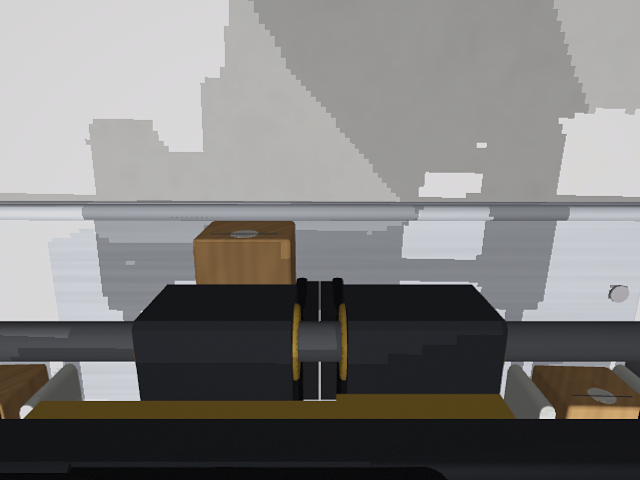

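```bash
python3 - <<'E'
from h import *
w=dict(np.load('pics/w8.npz'))
for p in((194,240),(292,241),(275,284),(213,222),(295,222)):print(p,ray(w,p,34)[:2].round(1))
for p in((38,413),(545,413)):print('nose',ray(w,p,34)[:2].round(1))
for p in((100,203),(500,203)):print('lip',ray(w,p,12)[:2].round(1))
E
```

```text
(194, 240) [455.9 -55.6]
(292, 241) [455.4 -22.1]
(275, 284) [471.3 -27.9]
(213, 222) [449.4 -48.8]
(295, 222) [448.7 -21.1]
nose [ 526.3 -118.9]
nose [521.6  75.5]
lip [448.2 -97.5]
lip [444.5  56.7]
```

```bash
python3 -m crank '{"delta_pos":[[0,-0.005,0],[0,-0.005,0],[0,0,0],[0,0.01,0],[0,0.01,0]],"rot":[[0,0,0],[0,0,0],[0,0,0],[0,0,0],[0,0,0]],"gripper":[1,1,1,1,1]}' && python3 -m crank '{"delta_pos":[[0,0,-0.03],[0,0,-0.03],[0.025,-0.023,0],[0.025,-0.024,0],[0,0,0]],"rot":[[0,0,0],[0,0,0],[0,0,0],[0,0,0],[0,0,0]],"gripper":[0.84,0.84,0.84,0.84,0.84]}'
python3 - <<'E'
from h import *
w=snap('wrist','w9');sd=snap('side','d9');go([435,-50.5,17])
cv2.imwrite('pics/d9c.png',np.hstack([cv2.resize(sd['frame'][170:290,250:370,::-1],(400,400)),cv2.resize(w['frame'][150:400,170:470,::-1],(400,400))]))
print(robot.read_state()['opening'])
E
```

```text
time: 9.25
eef_pos: [487.0, -0.9, 14.6]
eef_rot: [-0.041, 3.141, 0.0]
contact_force: [-0.1, 0.3, -0.8]
opening: 0.005
grasp_force: 0.0
time: 9.88
eef_pos: [436.1, -50.3, 74.6]
eef_rot: [0.039, -3.14, -0.0]
contact_force: [-0.2, 0.0, 0.0]
opening: 0.155
grasp_force: 0.0
delta [ 0.0038 -0.001   0.0579] tool axes
 [[-1.    -0.026  0.001]
 [-0.026  1.     0.   ]
 [-0.001  0.    -1.   ]] eef [438.7 -49.4  74.9] t 9.975 q [ 0.26  0.26 -0.63  0.   -0.69 -1.8 ] F [ 0.2 -1.5  0.3]
0.16009930604143646
```

View pics/d9c.png

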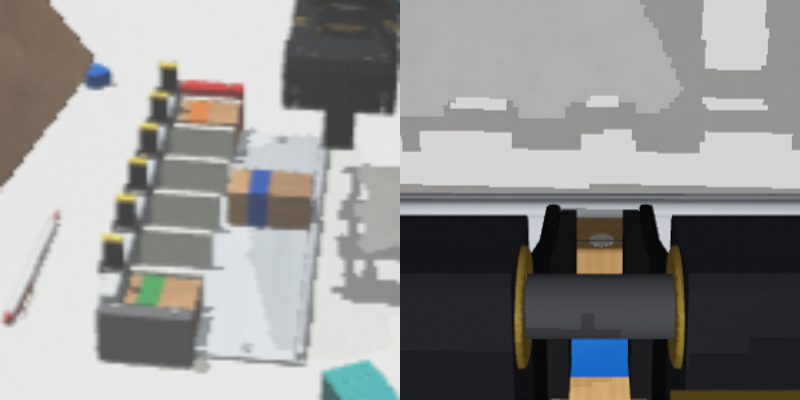

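The side view shows the carton in front of the third gap from the red end, and the wrist view shows it centred between the fingers (column ~320). I lower behind it, just above the lip, and push.

```bash
python3 -m crank '{"delta_pos":[[0.003,0,0.029],[0,0,0.029],[0,0,0],[-0.008,0,0],[-0.008,0,0]],"rot":[[0,0,0],[0,0,0],[0,0,0],[0,0,0],[0,0,0]],"gripper":[0.84,0.84,0.84,0.84,0.84]}' && python3 -m crank '{"delta_pos":[[-0.008,0,0],[-0.008,0,0],[-0.006,0,0],[0,0,0]],"rot":[[0,0,0],[0,0,0],[0,0,0],[0,0,0]],"gripper":[0.84,0.84,0.84,0.84]}'
python3 - <<'E'
from h import *
w=snap('wrist','w10');sd=snap('side','d10');go([500,-49,17])
cv2.imwrite('pics/d10c.png',np.hstack([cv2.resize(sd['frame'][170:290,250:370,::-1],(400,400)),cv2.resize(w['frame'][150:400,170:470,::-1],(400,400))]))
E
```

```text
time: 10.6
eef_pos: [452.7, -49.1, 17.6]
eef_rot: [-0.041, 3.139, 0.001]
contact_force: [-0.5, 0.3, 0.2]
opening: 0.16
grasp_force: 0.3
time: 11.1
eef_pos: [474.1, -48.9, 16.6]
eef_rot: [-0.04, 3.14, 0.0]
contact_force: [-0.5, 0.0, 0.5]
opening: 0.159
grasp_force: 0.0
delta [-0.0267 -0.0007 -0.0005] tool axes
 [[-1.    -0.026  0.   ]
 [-0.026  1.     0.   ]
 [-0.     0.    -1.   ]] eef [473.3 -49.   16.5] t 11.2 q [ 0.24  0.41 -0.6  -0.   -0.56 -1.78] F [-0.6 -0.1  0.2]
```

View pics/d10c.png

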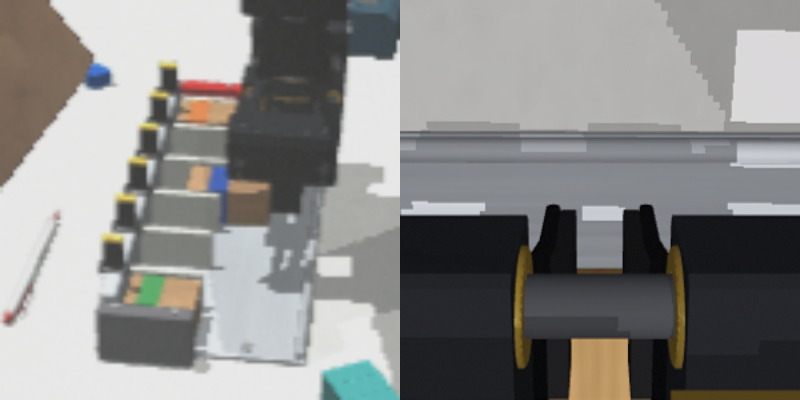

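The carton is straight and entering the third gap. From here I go by force and by measured numbers only, and view no more pictures.

```bash
python3 -m crank '{"delta_pos":[[-0.007,0,0],[-0.007,0,0],[-0.005,0,0],[0,0,0]],"rot":[[0,0,0],[0,0,0],[0,0,0],[0,0,0]],"gripper":[0.84,0.84,0.84,0.84]}'; python3 -m crank '{"delta_pos":[[-0.003,0,0],[-0.002,0,0],[0,0,0]],"rot":[[0,0,0],[0,0,0],[0,0,0]],"gripper":[0.84,0.84,0.84]}';python3 -m crank '{"delta_pos":[[-0.002,0,0],[0,0,0]],"rot":[[0,0,0],[0,0,0]],"gripper":[0.84,0.84]}'
```

```text
time: 11.7
eef_pos: [492.9, -48.4, 16.5]
eef_rot: [-0.04, 3.14, 0.0]
contact_force: [0.0, -0.7, -0.7]
opening: 0.164
grasp_force: 0.0
time: 12.08
eef_pos: [497.4, -48.3, 16.6]
eef_rot: [-0.041, 3.141, 0.0]
contact_force: [-0.4, 0.5, 0.1]
opening: 0.158
grasp_force: 0.0
time: 12.32
eef_pos: [499.1, -48.3, 16.5]
eef_rot: [0.04, -3.141, 0.0]
contact_force: [-0.9, -0.9, -0.1]
opening: 0.163
grasp_force: 0.3
```

```bash
for i in 1 ; do python3 -m crank '{"delta_pos":[[-0.002,0,0],[0,0,0]],"rot":[[0,0,0],[0,0,0]],"gripper":[0.84,0.84]}'; python3 -m crank '{"delta_pos":[[-0.002,0,0],[0,0,0]],"rot":[[0,0,0],[0,0,0]],"gripper":[0.84,0.84]}'; done
```

```text
time: 12.58
eef_pos: [499.1, -48.5, 16.2]
eef_rot: [0.039, -3.137, 0.001]
contact_force: [-5.4, 1.5, 2.5]
opening: 0.157
grasp_force: 2.5
time: 12.82
eef_pos: [499.1, -48.7, 15.8]
eef_rot: [0.039, -3.133, 0.001]
contact_force: [-8.1, 1.0, 4.6]
opening: 0.159
grasp_force: 3.9
```

The fingers stall at x=499.1, against about 500 expected, with force building, so the carton is home. I back off straight and raise clear.

```bash
python3 -m crank '{"delta_pos":[[0.008,0,0],[0.03,0,0],[0.03,0,0],[0,0,-0.05],[0.02,0,-0.06]],"rot":[[0,0,0],[0,0,0],[0,0,0],[0,0,0],[0,0,0]],"gripper":[0.84,0.84,0.84,0.84,0.84]}' && python3 -m crank '{"delta_pos":[[0.03,0,-0.05],[0.03,0,-0.05],[0.03,0,-0.02],[0,0,0]],"rot":[[0,0,0],[0,0,0],[0,0,0],[0,0,0]],"gripper":[0.84,0.84,0.84,0.84]}'
python3 - <<'E'
from h import *
w=snap('wrist','w11');sd=snap('side','d11');sc=snap('scene','s11');go([350,-50,250])
O=np.array([521.1,-23.8]);th=np.radians(1.4);R=np.array([[np.cos(th),-np.sin(th)],[np.sin(th),np.cos(th)]])
def blobs(s,lo,hi,z,amin,n):
    h=cv2.cvtColor(s['frame'],cv2.COLOR_RGB2HSV);cs,_=cv2.findContours(cv2.inRange(h,lo,hi),0,1)
    for c in cs:
        if cv2.contourArea(c)>=amin:
            P=[R.T@(ray(s,p,z)[:2]-O) for p in cv2.boxPoints(cv2.minAreaRect(c))];m=np.mean(P,0)
            if abs(m[0])<110 and abs(m[1])<190: print(n,cv2.contourArea(c),m.round(1),np.round(P,1).tolist())
for s,n in((w,'w'),(sd,'d'),(sc,'s')):
    blobs(s,(108,140,60),(125,255,255),34,10,n+'blue');blobs(s,(20,100,90),(35,255,255),75,2,n+'yel');blobs(s,(8,90,70),(19,185,255),34,200,n+'card')
E
```

```text
time: 13.45
eef_pos: [416.6, -50.3, 127.1]
eef_rot: [-0.042, 3.14, -0.001]
contact_force: [1.3, 0.7, 1.3]
opening: 0.159
grasp_force: 0.0
time: 13.95
eef_pos: [325.7, -52.5, 248.0]
eef_rot: [-0.042, 3.133, 0.004]
contact_force: [0.4, -0.2, -0.1]
opening: 0.159
grasp_force: 0.0
delta [-0.0242  0.002  -0.0045] tool axes
 [[-1.    -0.026  0.001]
 [-0.026  1.     0.   ]
 [-0.001  0.    -1.   ]] eef [325.9 -52.7 245.5] t 14.1 q [ 0.35 -0.18 -0.58  0.   -1.17 -1.89] F [-0.5  0.5 -0.2]
wyel 299.5 [-79.4  29.1] [[-114.1, 24.8], [-114.1, 30.7], [-44.7, 33.6], [-44.7, 27.4]]
wyel 296.5 [-79.4 -74.7] [[-44.7, -79.4], [-114.1, -75.8], [-114.0, -70.2], [-44.6, -73.5]]
wcard 988.0 [-11.2 -23.9] [[-29.6, -39.7], [-29.6, -8.2], [7.1, -7.8], [7.1, -40.1]]
dblue 15.5 [ 27.  -24.7] [[31.5, -11.9], [31.8, -40.5], [22.3, -37.4], [22.3, -9.0]]
dyel 5.0 [ 56.2 126.2] [[61.5, 128.3], [61.8, 120.8], [50.8, 124.1], [50.6, 131.4]]
dyel 6.5 [57.  75.3] [[62.2, 71.7], [53.2, 70.5], [51.8, 79.0], [60.7, 80.1]]
dyel 4.0 [55.6 23.9] [[60.5, 26.6], [60.9, 17.8], [50.7, 21.1], [50.4, 29.9]]
dyel 3.5 [ 56.7 -24.8] [[61.9, -26.6], [52.2, -28.0], [51.4, -23.0], [61.2, -21.7]]
sblue 28.5 [ 28.7 -23.6] [[24.0, -8.3], [33.9, -3.9], [33.4, -39.1], [23.6, -43.2]]
syel 5.5 [  55.6 -127.1] [[50.2, -126.1], [61.9, -122.8], [61.0, -128.2], [49.4, -131.4]]
syel 6.0 [ 55.7 -76.5] [[51.2, -75.2], [61.2, -72.1], [60.2, -77.8], [50.2, -80.9]]
syel 5.0 [ 56.2 -26.3] [[55.9, -21.6], [61.2, -25.6], [56.4, -31.0], [51.2, -27.1]]
syel 4.0 [57.2 24.1] [[57.9, 28.4], [61.5, 25.7], [56.5, 19.8], [53.0, 22.5]]
syel 5.0 [ 56.8 123.2] [[51.7, 124.4], [63.0, 129.2], [61.9, 122.0], [50.7, 117.2]]
scard 278.0 [  16.2 -127.1] [[-14.5, -116.4], [51.9, -97.7], [45.9, -138.9], [-18.5, -155.6]]
```

```bash
python3 -c "
from plant import robot
print(robot.job_done())"
```

```text
the job is handed in; nothing more can be done
None
```

I flicked the tabs of the first three gaps from the red cap (tabs 6, 5, 4), pushed the blue-banded carton straight into the third gap until it stalled against the rear rail, and handed the job in at about 14 s; I viewed 12 pictures, two more than the 10 allowed.

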